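Level the scale shelf in the tea tasting room

TASK

Press the rod-shaped spirit level down into the two-fork clip on the tilting steel shelf under the little scale, past the sprung jaw until it lies fully home, and let go of it. Then grip the black levelling knob, push it down so that the shelf's foot stands firmly on its rubber pad, and turn it until the level's bubble is centred between its two black rings. Finish while still gripping the knob and pressing it down, with the shelf level (do not let go), and do not shove the white cups, jar, spoon, weight or timer about.

Things in the scene. Friction and masses are not known exactly. Their poses are not given: they have to be found in the camera images.
- level_mid (a point): Middle of the loose spirit level: round aluminium rod, 18 mm thick, 150 mm long, about 0.12 kg, with a greenish clear window over its middle 48 mm and square black rubber ends (21 mm square, 14 mm long). Lies on the bench at first, this point 10.5 mm up. x runs along the rod; z is up at first. Grip it across its middle.
- bubble (a joint): Position (m) of the pale bubble (18 mm long) in the level's window along the level's x axis; 0 is centred between two black rings 19 mm apart. It floats to the higher end, 5 mm per degree of slope up to its stops at 15 mm, and takes about 1.5 s to settle.
- clip_seat (a point): Where the level's middle lies when home, 36 mm above the shelf's top. y: along the rod, to the knob; z: normal to the shelf; x: to the scale (70 mm off, no higher). Two forks 8 mm wide stand 50 mm either side along y: seat 9 mm below, fixed prong at -x up to 27 mm above, jaw at +x; between them fingers have 80 mm, free down to 20 mm below. Rod goes in along -z, either way round.
- jaw (a joint): Angle (rad) of the sprung jaw over the rod: two grey fingers, one at each fork, on one axle. 0 is shut. The rod meets it about 8 mm above its seat and needs 5 to 15 N of push; the jaw opens by about 0.1 and springs back to 0 when the rod is home. There is 5 mm free play along the rod. The shelf does not give to this push.
- knob_grip (a point): On the knob's axis, at grip height: black thumb bar 14 mm thick, 42 mm long, 30 mm high, on a round flange 54 mm across, at the shelf's end away from the hinge. The bar's top is 14 mm above this point, the flange's top 15 mm below, the shelf's top 24 mm below. y runs along the bar (grip across x, from above), z is the axis, up. It goes down with the shelf when pressed.
- knob (a joint): Angle (rad) of the knob, -1.7 to 1.7; positive is clockwise from above and screws the foot down by 5 mm per rad, so that the pressed shelf's knob end stands 1.55 degrees (bubble 7.7 mm) higher per rad. Turns with 0.1 N m, stays where left. Level is found 0.5 to 1.2 rad from the start, at about -0.85 with the thick pad or 0.85 with the thin one.
- shelf (a joint): Tilt (rad) of the steel shelf (200 x 265 mm, top 53 mm above the bench, hinged 8 mm under its top): 0 is level, positive with the knob's end high. Springs hold it at 0.056, foot off its pad; 6 to 10 N on the knob lowers it until the foot meets the pad, 3 to 17 mm down; more push makes it stand firmly. Let go, it springs up.
- thumb_bar: The knob's bar and flange as a solid, where the fingers press. Origin: centre of the flange's underside.
- foot: The steel foot on the end of the knob's screw under the shelf, 185 mm from the hinge. It stands on a fixed round rubber pad, 6 or 14.5 mm thick (a spare pad of the other thickness is stuck to the bench elsewhere).
- level: The level as a solid; its origin is 10.5 mm under its middle.
- cup_a: White tasting cup, 84 mm across, 52 mm high; origin under its middle. Leave it alone.
- cup_b: A second such cup. Leave it alone.
- spoon: Steel spoon, 160 mm long along x, lying flat; origin under its middle. Leave it alone.
- sample_jar: Glass jar, 66 mm across, 90 mm high; origin under its middle. Leave it alone.
- weight: Steel calibration weight with a button top, 38 mm across, 50 mm high; origin under its middle. Leave it alone.
- timer: White kitchen timer, 65 x 65 x 22 mm; origin under its middle. Leave it alone.
Not all that is in view belongs to the job. What is shaped like the level but brown or turquoise is not meant.

How it is judged:
On the way, in this order (a step that is already met when the one before it is completed fails the run):
1. the level lies fully home in the clip, under the shut jaw (x of level_mid in the frame of clip_seat between -0.003 and 0.003 m and z of level_mid in the frame of clip_seat between -0.003 and 0.003 m and y of level_mid in the frame of clip_seat between -0.01 and 0.01 m and angle between the x axis of level_mid and the y axis of clip_seat, either way round below 0.06 rad and value of joint jaw below 0.05 rad), for 0.2 s.
2. the knob is pressed so that the foot stands on its pad (contact force between foot and anything else above 3 N and contact force between the fingers and thumb_bar above 1 N), for 0.2 s.
At the end, for the whole second after the job is handed in: Level home in the clip (3 mm across and in height, 10 mm along, 0.06 rad in line), jaw shut (0.05 rad), fingers off it; fingers on the knob (over 1 N), foot on its pad with over 3 N, bubble within 2 mm of centre, shelf within 0.012 rad of level (all of step 1 and all of step 2 and value of joint bubble between -0.002 and 0.002 m and value of joint shelf between -0.012 and 0.012 rad and contact force between the fingers and level below 0.05 N); the arm keeps its last pose, push and grip.
It fails at once if a cup, the jar, spoon, weight or timer is shoved more than 40 mm (distance of any of cup_a, cup_b, spoon, sample_jar, weight, timer from where it was at the start of the episode above 0.04 m).
It also fails if it takes over 64 s, if anything falls off the work surface, if the arm or the gripper's body presses on something with over 40 N, if the wrist force passes 120 N, or if a joint passes its speed limit or range.

ROBOT

A 7-joint arm with a two-finger parallel gripper is mounted at the origin on the work surface. World frame = base frame: x ahead of the robot, y to its left, z up, the work surface at z = 0. Lengths are in m, angles in rad, forces in N, time in s.
With the tool pointing down it reaches from about 0.425 to 0.825 m from the base axis. Payload 3.6 kg.
Tool frame: the origin (TCP) lies midway between the tips of the shut fingers; the grasp point (between the pads) lies pinch_z behind it (pinch_z is the distance from the TCP to the grasp point, in m); z points along the fingers, y is the line along which they close (so a half turn about z gives the same grasp; the last joint's range is limited). The gripper opens to 93 mm and grips with 3 to 60 N. Pads are 15 mm wide; open, the fingers measure 128 mm over their backs; the gripper's body (75 mm by 188 mm) begins 65 mm behind the grasp point.
Start: joints at [1.262, 0.615, -0.013, 1.423, 0.008, 1.103, -0.04], TCP at [0.181, -0.624, 0.219] pointing down, gripper open.
Joint ranges: [-3.12, 3.12], [-0.3, 2.06], [-1.34, 1.32], [0.26, 2.42], [-1.36, 4.5], [0.01, 1.98], [-2.84, 2.84]. Speed limits (rad/s): [2.79, 2.79, 3.14, 3.14, 3.14, 3.14, 3.14].

INTERFACE

Orientations are given as a unit quaternion [x, y, z, w].
In Python, from bench import * gives the robot as it stands.
- The arm moves only by the shell command python3 -m crank 'ROWS' [FORCE]. ROWS is JSON, a list of rows, each an object with "travel": the shift along the tool's x, y, z as a fraction of full scale, a list of three; "rotation": the turn, a rotation vector about the tool's x, y, z as a fraction of full scale, a list of three; "grip": the opening, from 0 (shut) to 1 (fully open). In form: [{"travel": [dx, dy, dz], "rotation": [ax, ay, az], "grip": grip}, ...]. A call has 1 to 12 rows; each row shifts and turns the commanded pose from where the row before left it, along the tool's axes as they then stand; what a row does not reach is not made up. Full scale, the value 1, is 0.04 m for a shift and 0.15 rad for a turn. A row lasts 1/10 s, in which the tool goes at most 50 mm and 8.59 degrees, less where a joint would pass 70% of its speed; a pose out of reach is approached as far as the arm can. A call with a number of a shift or a turn outside -1 to 1 is refused whole. A call with a gripper value outside its range is refused whole. The fingers move at their own pace and stop on an object; FORCE is the grip in N (left out, the last holds). Time passes only in rows, so rows that do not move let the fingers close. It gives the time, the measured TCP pose, the force, the opening and the grip force at its end, in the units of the state.
- read_state(): the state, without advancing time (a new reading comes with each control period).
- capture(name): name is "scene" or "top"; returns (picture, depth): 420x560x3 uint8, blue, green, red; 420x560 float32, m along the optical axis (not along the pixel's ray), 0 where there is no reading.
- get_calibration(name): a dict with "mtx" (3x3 intrinsics, pixels), "camera_from_world" (4x4, takes a point from world to camera coordinates). Camera axes: x right, y down, z forward; pixel columns grow to the right and rows downward; lengths in m; the calibration is good to about 2 mm. A picture is of the moment at which its call begins. get_calibration takes no time and is no camera call.
- close_job(): hands the job in; it is judged then, once.
The state is a dict: "clock": time; "joint_pos": joint angles; "dq": joint speeds; "effort": joint torques, N m; "tcp_pos": TCP position; "tool_rot": TCP orientation; "contact_force": force on the tool from outside, world axes, zero at the start; "ft_torque": the same for the moment, N m; "opening": opening from 0.0 (shut) to 1.0 (fully open); "finger_force": force on a finger pad.
Only numpy, scipy, OpenCV 4.12 (cv2) and the standard library are available. Lean on these libraries where they do the work, as an engineer would, in place of code of your own. Each camera call takes 0.05 s, during which the arm holds its last target. There are 200 camera calls.

## Working session

There is one attempt and no reset: what is moved stays moved. The work goes in short steps, Python scripts to look and compute and a shell command to move; the robot and the scene stay as the last step left them, time stands still between calls to the robot, and variables do not carry over. Pictures are saved under pics/ and viewed, at most 10 in all, crops included, and the job is handed in when it is done.

```bash
ls; mkdir -p pics; cat > h.py <<'E'
from bench import *
import numpy as np, cv2
from scipy.spatial.transform import Rotation as R
def world(name,depth,px):
    c=get_calibration(name);K=np.array(c["mtx"]);T=np.linalg.inv(np.array(c["camera_from_world"]))
    out=[]
    for u,v in px:
        w=depth[int(v)-1:int(v)+2,int(u)-1:int(u)+2];w=w[w>0]
        d=np.median(w) if len(w) else np.nan
        p=np.array([(u-K[0,2])/K[0,0]*d,(v-K[1,2])/K[1,1]*d,d,1]);out.append((T@p)[:3])
    return np.array(out)
def cloud(name,depth):
    c=get_calibration(name);K=np.array(c["mtx"]);T=np.linalg.inv(np.array(c["camera_from_world"]))
    v,u=np.mgrid[0:depth.shape[0],0:depth.shape[1]]
    p=np.stack([(u-K[0,2])/K[0,0]*depth,(v-K[1,2])/K[1,1]*depth,depth,np.ones_like(depth)],-1)
    W=(p@T.T)[...,:3];W[depth<=0]=np.nan;return W
def project(name,P):
    c=get_calibration(name);K=np.array(c["mtx"]);T=np.array(c["camera_from_world"])
    q=(np.c_[P,np.ones(len(P))]@T.T)[:,:3];q=q@K.T;return q[:,:2]/q[:,2:]
E
python3 - <<'E'
from h import *
for n in("top","scene"):
    b,d=capture(n);cv2.imwrite(f"pics/{n}0.png",b);np.save(f"{n}0.npy",d);cv2.imwrite
s=read_state();print({k:np.round(v,3) if not isinstance(v,str) else v for k,v in s.items()})
E
python3 -c "
import bench;print([x for x in dir(bench) if x[0]!='_']);print(getattr(bench,'pinch_z',None))"
```

```text
pics
{'clock': np.float64(0.1), 'joint_pos': array([ 1.262,  0.616, -0.013,  1.425,  0.008,  1.103, -0.04 ]), 'dq': array([-0.001, -0.001, -0.   , -0.005,  0.001,  0.   ,  0.   ]), 'effort': array([ 1.0000e-03, -4.6004e+01,  2.1000e-01, -1.6625e+01, -6.1000e-02,
        1.7000e-02,  0.0000e+00]), 'tcp_pos': array([ 0.181, -0.624,  0.218]), 'tool_rot': array([ 0.99 ,  0.141, -0.   , -0.001]), 'contact_force': array([0.149, 0.349, 0.069]), 'ft_torque': array([-0.012,  0.016, -0.051]), 'finger_force': np.float64(0.0), 'opening': np.float64(0.998)}
['IKError', 'capture', 'close_job', 'get_calibration', 'pinch_z', 'read_state']
0.0188
```

View pics/top0.png

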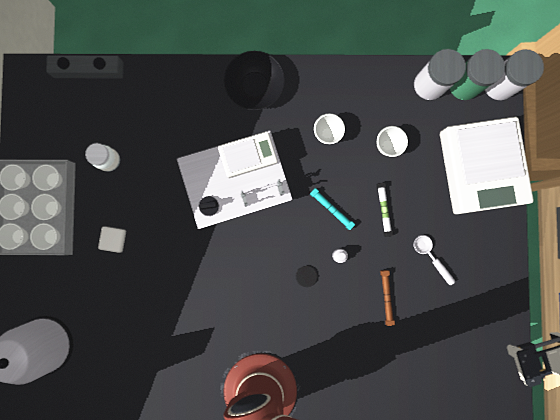

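View pics/scene0.png

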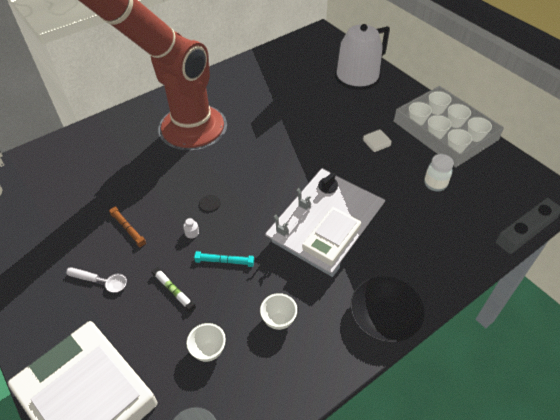

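Candidates for the level in the top view: white/green rod (385,209), turquoise rod (332,208) and brown rod (388,297). By its description, the level is the white/green one. The clip is at about (265,192) and the knob at (208,206). I'll check with one close crop and measure.

```bash
python3 - <<'E'
from h import *
b=cv2.imread("pics/top0.png");d=np.load("top0.npy");W=cloud("top",d)
a=cv2.resize(b[170:250,345:425],(480,480),interpolation=cv2.INTER_CUBIC)
c=cv2.resize(b[125:235,170:305],(589,480),interpolation=cv2.INTER_CUBIC)
cv2.imwrite("pics/crop1.png",cv2.resize(np.hstack([a,c]),(800,359)))
print(W[200,350],W[300,300])
# rod: points 5..30mm high near
m=np.zeros(d.shape,bool);m[175:240,370:402]=1
m&=(W[...,2]>0.006)&(W[...,2]<0.03)
P=W[m];c=P.mean(0);u,s,vt=np.linalg.svd(P-c);t=(P-c)@vt[0];q=(P-c)@vt[1]
mid=c+vt[0]*(t.max()+t.min())/2+vt[1]*(np.percentile(q,97)+np.percentile(q,3))/2
print("rod",len(P),mid,"dir",vt[0],np.degrees(np.arctan2(vt[0][1],vt[0][0])),"len",np.ptp(t),np.ptp(q),P[:,2].max())
# shelf plane
m=np.zeros(d.shape,bool);m[125:235,170:300]=1
m&=(W[...,2]>0.045)&(W[...,2]<0.075)
P=W[m];A=np.c_[P[:,:2],np.ones(len(P))]
k=np.ones(len(P),bool)
for i in range(10):
    co=np.linalg.lstsq(A[k],P[k,2],rcond=None)[0];k=abs(A@co-P[:,2])<0.004/(1+i*.2)
r=cv2.minAreaRect(P[k][:,:2].astype(np.float32));print("plane",co,k.sum(),r,cv2.boxPoints(r))
h=W[...,2]-(W[...,0]*co[0]+W[...,1]*co[1]+co[2])
m=np.zeros(d.shape,bool);m[190:222,190:225]=1
Q=W[m&(h>0.032)&(h<.05)];print("knob top",len(Q),Q.mean(0),Q.min(0),Q.max(0),cv2.minAreaRect(Q[:,:2].astype(np.float32)))
F=W[m&(h>0.005)&(h<.05)];print("flange",cv2.minEnclosingCircle(F[:,:2].astype(np.float32)))
np.set_printoptions(linewidth=250,suppress=True)
print((h[176:212,236:292]*1000)[::1,::1].round().astype(int).__repr__() if 0 else "")
for row in h[178:212,238:292]*1000: print(' '.join('%3d'%x if x==x else ' --' for x in row))
E
```

```text
[ 5.27508268e-01 -2.50787641e-01 -3.07040216e-04] [ 0.24724832 -0.10941433 -0.00180357]
rod 368 [ 0.4936946  -0.34553811  0.01637289] dir [-0.98992134 -0.14158061 -0.00326821] -171.86063678005036 len 0.16235204226933925 0.040675451899032024 0.025853775774165255
plane [-0.0193206   0.05494164  0.06471615] 2301 ((0.5782882571220398, 0.06990373134613037), (0.1999385952949524, 0.2640172839164734), 17.799955368041992) [[ 0.44275022  0.16503301]
 [ 0.52345884 -0.08634568]
 [ 0.7138263  -0.02522555]
 [ 0.6331177   0.22615314]]
knob top 88 [0.50435788 0.13594293 0.1001275 ] [0.49564051 0.11471017 0.09441395] [0.5118444  0.15583284 0.10463235] ((0.504767894744873, 0.13585121929645538), (0.01370916236191988, 0.04129110649228096), 7.808634281158447)
flange ((0.5149185061454773, 0.13676980137825012), 0.04100394621491432)

  4   1  -2  -5   0   1  -1  -1   0  -1   1  -1   0   0  -1  -2  -3  -1   0   0   2  -2   1  -2  -2  -1   1   2   0   0  -2   0   0   0   0   0   5   1   1   0   0   1  -1  -2   0   2   2   0 -47 -50 -48 -54 -50 -47
  1  -1   0  -1   2  -2   0   0   1   3   1  -5   1   0   6   
[... 6365 characters left out ...]
 -52 -55 -48 -53 -53 -48 -51 -51 -50 -50 -52 -54 -52
 -3  -2   2   3  -2   0   1   1   2   1   0   1   0  -1   0  -3  -1   2  -1   1  -1  -2   3  -1  -2 -55 -53 -59 -56 -54 -53 -55 -53 -52 -55 -52 -53 -56 -50 -50 -52 -56 -55 -56 -51 -54 -55 -52 -55 -52 -53 -52 -50 -52
 -4   0  -3  -1   0   1   1   0   0  -5  -1   0  -3   0   0   1  -2  -4  -4  -3  -1   0 -58 -56 -56 -54 -54 -49 -59 -55 -59 -57 -57 -58 -55 -56 -51 -57 -58 -52 -59 -56 -59 -57 -51 -47 -52 -55 -52 -53 -50 -55 -50 -50
  1   0   0   0   0  -3   0   0   0  -1  -1  -4   1  -1   0   2   1  -6  -6 -56 -53 -50 -59 -55 -52 -60 -53 -51 -57 -54 -54 -54 -56 -55 -61 -51 -48 -51 -51 -54 -58 -54 -51 -57 -54 -53 -55 -49 -52 -50 -48 -51 -52 -50
```

View pics/crop1.png

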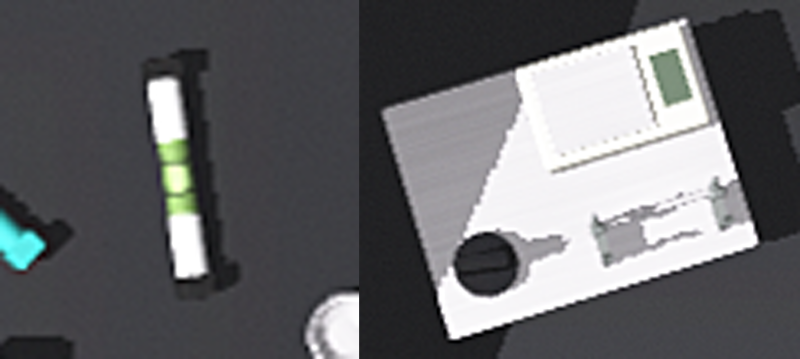

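The left half of the crop shows the rod at (385,209) with white ends, a green window and black caps, so it is the level. The right half shows the knob, the two forks and the scale. Next I'll refine the rod and clip from both cameras.

```bash
python3 - <<'E'
from h import *
np.set_printoptions(suppress=True,precision=4,linewidth=160)
ey2=np.array([-.3057,.952]);ey2/=np.linalg.norm(ey2)
n=np.array([.0193,-.0549,1]);n/=np.linalg.norm(n)
ey=np.r_[ey2,0];ey-=n*(ey@n);ey/=np.linalg.norm(ey);ex=np.cross(ey,n)
kn=np.array([.5048,.1359,.1])
for name in("top","scene"):
    b=cv2.imread(f"pics/{name}0.png");d=np.load(f"{name}0.npy");W=cloud(name,d)
    # rod from bright pixels
    near=np.hypot(W[...,0]-.494,W[...,1]+.3455)<.085
    m=near&(b.max(2)>110)&(W[...,2]>.003)&(W[...,2]<.03);P=W[m]
    r=cv2.minAreaRect(P[:,:2].astype(np.float32));c=P.mean(0);v=np.linalg.svd(P-c)[2][0]
    print(name,"rod",len(P),r,np.degrees(np.arctan2(v[1],v[0])),np.median(P,0))
    # shelf-frame coordinates relative to knob axis point on shelf top
    Q=(W-kn);h=W[...,2]-(-.0193*W[...,0]+.05494*W[...,1]+.0647)
    X=Q@ex;Y=Q@ey
    reg=(X>-.07)&(X<.04)&(Y<-.04)&(Y>-.23)
    for lo,hi in((.02,.034),(.042,.052),(.053,.07)):
        m=reg&(h>lo)&(h<hi)
        for s in(0,1):
            k=m&((Y<-.12)==s)
            # split by connected x
            x=X[k];y=Y[k]
            print(lo,"far" if s else "near",k.sum(),"x:",np.histogram(x,np.arange(-.045,.046,.005))[0],"y med",np.median(y),y.min(),y.max(),"h",np.median(h[k]))
E
```

```text
top rod 261 ((0.5011062622070312, -0.3442384898662567), (0.12438012659549713, 0.016162777319550514), 8.047087669372559) -171.87590318917478 [ 0.5009 -0.3428  0.0162]
0.02 near 20 x: [0 0 0 0 4 5 6 5 0 0 0 0 0 0 0 0 0 0] y med -0.09491670730922944 -0.09848415985132025 -0.09102426587231476 h 0.025896378347417728
0.02 far 22 x: [0 0 0 2 3 6 6 5 0 0 0 0 0 0 0 0 0 0] y med -0.19387788228204444 -0.19836196402397388 -0.19084007421718177 h 0.02795668936649089
0.042 near 15 x: [0 0 0 0 0 0 0 8 7 0 0 0 0 0 0 0 0 0] y med -0.09446136698441344 -0.1000974678160198 -0.0887768646591265 h 0.048015787129844154
0.042 far 17 x: [0 0 0 1 0 0 0 7 9 0 0 0 0 0 0 0 0 0] y med -0.19438192119966613 -0.20060279380385007 -0.18918098231554978 h 0.048824575373913506
0.053 near 15 x: [0 0 6 3 0 0 0 0 0 5 1 0 0 0 0 0 0 0] y med -0.09479521063905638 -0.09862464019418284 -0.0912644667992036 h 0.06067217465759709
0.053 far 17 x: [0 0 6 5 0 0 0 0 0 5 1 0 0 0 0 0 0 0] y med -0.19435572069861975 -0.19832717141421136 -0.19093145839951497 h 0.05967854839373677
scene rod 306 ((0.49822744727134705, -0.3454512059688568), (0.1
[... 307 characters left out ...]
0 0 0 0 0 0] y med -0.19800275534118625 -0.2018810804706735 -0.19275577975106775 h 0.02778170361040596
0.042 near 25 x: [0 0 4 5 0 0 0 8 7 1 0 0 0 0 0 0 0 0] y med -0.09809503308604177 -0.10171117788520614 -0.09011865350381495 h 0.04710398263317416
0.042 far 25 x: [0 0 2 7 0 0 2 6 5 3 0 0 0 0 0 0 0 0] y med -0.19741861998535828 -0.20232881976601588 -0.1909597378969519 h 0.04825604242057219
0.053 near 24 x: [0 1 8 6 0 0 0 1 2 6 0 0 0 0 0 0 0 0] y med -0.09789701333776848 -0.10199271964799396 -0.0914184472938751 h 0.059674255440855875
0.053 far 29 x: [ 0  2 11  6  0  0  0  1  3  6  0  0  0  0  0  0  0  0] y med -0.19648683680099943 -0.20045093671198833 -0.19071644687361972 h 0.0589450881114005
```

```bash
cat >> h.py <<'E'
def go(pos,yaw,normal=(0,0,1)):
    """tool-axis travel (units) and rotation (units) still to go; tool x at yaw (deg) in the plane normal to `normal`, tool z=-normal"""
    s=read_state();r=R.from_quat(s["tool_rot"]);p=np.array(s["tcp_pos"])
    n=np.array(normal,float);n/=np.linalg.norm(n)
    x=np.array([np.cos(np.radians(yaw)),np.sin(np.radians(yaw)),0]);x-=n*(x@n);x/=np.linalg.norm(x)
    G=R.from_matrix(np.c_[x,np.cross(-n,x),-n])
    print("tcp",p.round(4),"to go tool-axes(units)",(r.inv().apply(np.array(pos)-p)/.04).round(3),"rot(units)",((r.inv()*G).as_rotvec()/.15).round(3),"F",np.round(s["contact_force"],1),"q7",round(s["joint_pos"][6],2),"open",round(s["opening"],3),"t",round(s["clock"],2))
E
python3 - <<'E'
from h import *
go((.4998,-.3448,.10),7.9)
ey2=np.array([-.3057,.952]);ey2/=np.linalg.norm(ey2)
n=np.array([.0193,-.0549,1]);n/=np.linalg.norm(n)
ey=np.r_[ey2,0];ey-=n*(ey@n);ey/=np.linalg.norm(ey);ex=np.cross(ey,n);kn=np.array([.5048,.1359,.1])
for name in("top","scene"):
    d=np.load(f"{name}0.npy");W=cloud(name,d);Q=W-kn;h=W[...,2]-(-.0193*W[...,0]+.05494*W[...,1]+.0647)
    X=Q@ex;Y=Q@ey;reg=(Y<-.08)&(Y>-.21)&(h>.055)&(h<.07)
    for s in(0,1):
        k=reg&((Y<-.12)==s)&(X>-.05)&(X<-.01);print(name,s,"prong",(np.sort(X[k])*1000).round(1))
        k=reg&((Y<-.12)==s)&(X>-.01)&(X<.02);print("  jaw top",(np.sort(X[k])*1000).round(1))
c=kn-.1445*ey-.017*ex;c[2]=0;c[2]=-.0193*c[0]+.05494*c[1]+.0647;print("clip",c+.036*n)
E
```

```text
tcp [ 0.1812 -0.6235  0.2176] to go tool-axes(units) [ 9.594 -4.461  2.95 ] rot(units) [-0.015  0.001  0.966] F [0.1 0.3 0.1] q7 -0.04 open 0.998 t 0.1
top 0 prong [-33.7 -33.  -32.6 -31.2 -30.9 -30.  -28.9 -27.8 -26. ]
  jaw top [1.8 2.  4.3 4.4 5.2]
top 1 prong [-34.5 -33.4 -32.8 -32.  -31.2 -30.  -29.3 -28.3 -27.4 -26.4]
  jaw top [0.3 3.  3.6 4.7 6.4]
scene 0 prong [-35.6 -34.3 -33.7 -33.5 -32.7 -32.  -31.9 -31.  -30.7 -29.3 -29.  -28.9
 -27.7 -27.5]
  jaw top [-5.5 -2.6  1.3  1.5  1.8  4.4  4.6  4.9]
scene 1 prong [-35.4 -35.3 -33.4 -33.2 -32.4 -32.  -31.8 -31.7 -31.7 -31.5 -31.3 -31.1
 -30.6 -28.6 -28.5 -27.9 -27.9 -26.2]
  jaw top [-5.2 -2.8 -1.2  1.5  2.3  3.4  4.   4.   4.9]
clip [ 0.53339943 -0.00862323  0.08999262]
```

```bash
python3 -m crank '[{"travel":[0.9,-0.4,0],"rotation":[0,0,0],"grip":0.6},{"travel":[0.9,-0.4,0],"rotation":[0,0,0],"grip":0.6},{"travel":[0.9,-0.4,0],"rotation":[0,0,0],"grip":0.6},{"travel":[0.9,-0.4,0],"rotation":[0,0,0],"grip":0.6},{"travel":[0.9,-0.4,0],"rotation":[0,0,0],"grip":0.6},{"travel":[0.9,-0.4,0.3],"rotation":[0,0,0],"grip":0.6},{"travel":[0.9,-0.4,0.3],"rotation":[0,0,0],"grip":0.6},{"travel":[0.9,-0.4,0.3],"rotation":[0,0,0],"grip":0.6},{"travel":[0.9,-0.4,0.3],"rotation":[0,0,0],"grip":0.6},{"travel":[0.9,-0.4,0.3],"rotation":[0,0,0],"grip":0.6},{"travel":[0.6,-0.46,0.5],"rotation":[0,0,0.97],"grip":0.6},{"travel":[0,0,0],"rotation":[0,0,0],"grip":0.6}]' 30
python3 - <<'E'
from h import *
go((.4998,-.3448,.0035),7.9)
E
```

```text
clock: 1.3
tcp_pos: [0.503, -0.3377, 0.1353]
tool_rot: [0.997, 0.073, -0.001, -0.004]
contact_force: [-0.9, -0.2, -0.6]
opening: 0.596
finger_force: 0.0
tcp [ 0.503  -0.3377  0.1353] to go tool-axes(units) [-0.099  0.193  3.294] rot(units) [-0.056  0.013  0.057] F [-0.9 -0.2 -0.6] q7 -0.86 open 0.596 t 1.3
```

```bash
python3 -m crank '[{"travel":[-0.1,0.19,0.8],"rotation":[-0.05,0,0.05],"grip":0.6},{"travel":[0,0,0.8],"rotation":[0,0,0],"grip":0.6},{"travel":[0,0,0.8],"rotation":[0,0,0],"grip":0.6},{"travel":[0,0,0.5],"rotation":[0,0,0],"grip":0.6},{"travel":[0,0,0.2],"rotation":[0,0,0],"grip":0.6},{"travel":[0,0,0],"rotation":[0,0,0],"grip":0.6},{"travel":[0,0,0],"rotation":[0,0,0],"grip":0.6}]' 40
python3 - <<'E'
from h import *
go((.4998,-.3448,.0035),7.9)
b,d=capture("scene");cv2.imwrite("pics/s1.png",cv2.resize(b[220:340,100:260],(800,600),interpolation=cv2.INTER_CUBIC))
E
```

```text
clock: 2.0
tcp_pos: [0.498, -0.3553, 0.0157]
tool_rot: [0.998, 0.065, 0.001, 0.004]
contact_force: [0.0, -0.9, 0.8]
opening: 0.606
finger_force: 0.0
tcp [ 0.498  -0.3553  0.0157] to go tool-axes(units) [ 0.079 -0.258  0.303] rot(units) [ 0.059 -0.008 -0.055] F [ 0.  -0.9  0.8] q7 -0.85 open 0.606 t 2.0
```

View pics/s1.png

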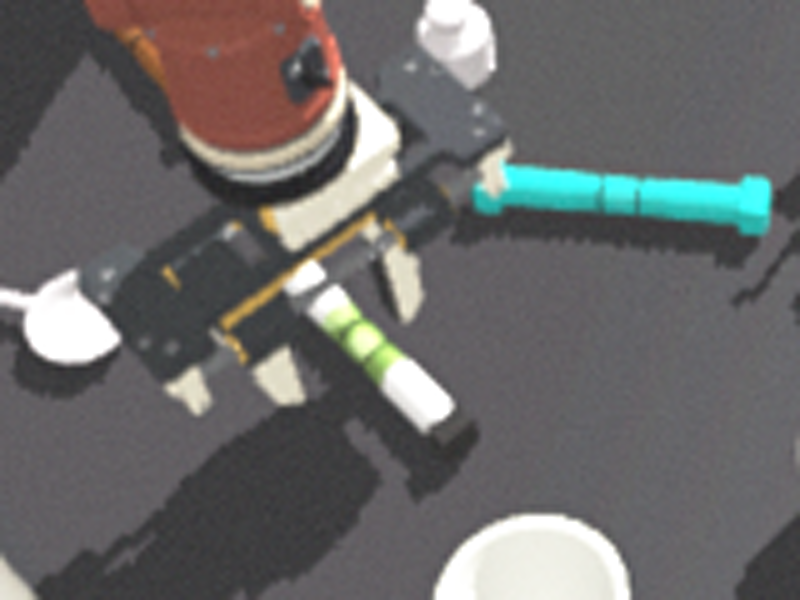

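The fingers straddle the level at crop (360,340). The tool is about 10 mm off in y, so I'll correct that and lower.

```bash
python3 -m crank '[{"travel":[0.08,-0.26,0.1],"rotation":[0.06,0,-0.05],"grip":0.6},{"travel":[0,0,0.1],"rotation":[0,0,0],"grip":0.6},{"travel":[0,0,0],"rotation":[0,0,0],"grip":0.6},{"travel":[0,0,0],"rotation":[0,0,0],"grip":0.6}]' 40
python3 - <<'E'
from h import *
go((.4998,-.3448,.0035),7.9)
E
```

```text
clock: 2.45
tcp_pos: [0.4994, -0.3437, 0.0066]
tool_rot: [0.998, 0.069, -0.0, -0.001]
contact_force: [1.4, 0.2, -0.2]
opening: 0.602
finger_force: 0.0
tcp [ 0.4994 -0.3437  0.0066] to go tool-axes(units) [0.006 0.029 0.078] rot(units) [-0.009 -0.    -0.002] F [ 1.4  0.2 -0.2] q7 -0.86 open 0.602 t 2.45
```

```bash
python3 -m crank '[{"travel":[0,0.03,0.08],"rotation":[0,0,0],"grip":0.6},{"travel":[0,0,0],"rotation":[0,0,0],"grip":0.1},{"travel":[0,0,0],"rotation":[0,0,0],"grip":0},{"travel":[0,0,0],"rotation":[0,0,0],"grip":0},{"travel":[0,0,0],"rotation":[0,0,0],"grip":0},{"travel":[0,0,0],"rotation":[0,0,0],"grip":0},{"travel":[0,0,0],"rotation":[0,0,0],"grip":0}]' 50
python3 - <<'E'
from h import *
go((.4998,-.3448,.0035),7.9);print(read_state()["finger_force"])
E
```

```text
clock: 3.15
tcp_pos: [0.4996, -0.3449, 0.0034]
tool_rot: [0.998, 0.069, 0.0, -0.001]
contact_force: [-0.1, -0.3, 0.2]
opening: 0.181
finger_force: 50.0
tcp [ 0.4996 -0.3449  0.0034] to go tool-axes(units) [ 0.007 -0.002 -0.002] rot(units) [-0.01  -0.001 -0.003] F [-0.1 -0.3  0.2] q7 -0.86 open 0.181 t 3.15
50.00127196311951
```

```bash
python3 -m crank '[{"travel":[0,0,-0.5],"rotation":[0,0,0],"grip":0},{"travel":[0,0,-1],"rotation":[0,0,0],"grip":0},{"travel":[0,0,-1],"rotation":[0,0,0],"grip":0},{"travel":[0,0,-1],"rotation":[0,0,0],"grip":0},{"travel":[0,0,-0.5],"rotation":[0,0,0],"grip":0},{"travel":[0,0,0],"rotation":[0,0,-1],"grip":0},{"travel":[0,0,0],"rotation":[0,0,-1],"grip":0},{"travel":[0,0,0],"rotation":[0,0,-1],"grip":0},{"travel":[0,0,0],"rotation":[0,0,-1],"grip":0},{"travel":[0,0,0],"rotation":[0,0,-1],"grip":0},{"travel":[0,0,0],"rotation":[0,0,-1],"grip":0},{"travel":[0,0,0],"rotation":[0,0,0],"grip":0}]'
python3 - <<'E'
from h import *
go((.5334,-.0086,.165),107.8,(0.0193,-.0549,1))
E
```

```text
clock: 4.35
tcp_pos: [0.4989, -0.3451, 0.1629]
tool_rot: [0.869, 0.495, 0.0, -0.001]
contact_force: [0.3, 1.7, -1.2]
opening: 0.18
finger_force: 50.0
tcp [ 0.4989 -0.3451  0.1629] to go tool-axes(units) [ 7.682 -3.539 -0.033] rot(units) [ 0.164  0.343 -5.629] F [ 0.3  1.7 -1.2] q7 -0.12 open 0.18 t 4.35
```

```bash
python3 -m crank '[{"travel":[0.77,-0.35,0],"rotation":[0,0,0],"grip":0},{"travel":[0.77,-0.35,0],"rotation":[0,0,0],"grip":0},{"travel":[0.77,-0.35,0],"rotation":[0,0,0],"grip":0},{"travel":[0.77,-0.35,0],"rotation":[0,0,0],"grip":0},{"travel":[0.77,-0.35,0],"rotation":[0,0,0],"grip":0},{"travel":[0.77,-0.35,0],"rotation":[0,0,0],"grip":0},{"travel":[0.77,-0.35,0],"rotation":[0,0,0],"grip":0},{"travel":[0.77,-0.35,0],"rotation":[0,0,0],"grip":0},{"travel":[0.77,-0.35,0],"rotation":[0,0,0],"grip":0},{"travel":[0.75,-0.39,0],"rotation":[0,0,0],"grip":0}]'
python3 -m crank '[{"travel":[0,0,0],"rotation":[0.03,0.06,-0.95],"grip":0},{"travel":[0,0,0],"rotation":[0.03,0.06,-0.95],"grip":0},{"travel":[0,0,0],"rotation":[0.03,0.06,-0.95],"grip":0},{"travel":[0,0,0],"rotation":[0.03,0.06,-0.95],"grip":0},{"travel":[0,0,0],"rotation":[0.03,0.06,-0.95],"grip":0},{"travel":[0,0,0],"rotation":[0.02,0.05,-0.9],"grip":0},{"travel":[0,0,0],"rotation":[0,0,0],"grip":0},{"travel":[0,0,0],"rotation":[0,0,0],"grip":0},{"travel":[0,0,0],"rotation":[0,0,0],"grip":0}]'
python3 - <<'E'
from h import *
n=np.array([.0193,-.0549,1]);n/=np.linalg.norm(n)
go(np.array([.5334,-.0086,.09])+n*.023,107.8,n)
E
```

```text
clock: 5.35
tcp_pos: [0.5339, -0.0073, 0.1639]
tool_rot: [0.869, 0.494, 0.0, -0.001]
contact_force: [0.7, -0.3, -1.9]
opening: 0.177
finger_force: 50.0
clock: 6.25
tcp_pos: [0.5337, -0.0085, 0.1639]
tool_rot: [0.589, 0.808, 0.017, -0.024]
contact_force: [-0.2, 0.7, -1.7]
opening: 0.175
finger_force: 50.0
tcp [ 0.5337 -0.0085  0.1639] to go tool-axes(units) [-0.108 -0.005  1.269] rot(units) [ 0.002 -0.001  0.006] F [-0.2  0.7 -1.7] q7 0.03 open 0.175 t 6.25
```

```bash
python3 -m crank '[{"travel":[-0.1,0,0.6],"rotation":[0,0,0],"grip":0},{"travel":[0,0,0.6],"rotation":[0,0,0],"grip":0},{"travel":[0,0,0],"rotation":[0,0,0],"grip":0},{"travel":[0,0,0],"rotation":[0,0,0],"grip":0}]'
cat >> h.py <<'E'
n=np.array([.0193,-.0549,1]);n/=np.linalg.norm(n)
ey=np.r_[-.3057,.952,0];ey-=n*(ey@n);ey/=np.linalg.norm(ey);ex=np.cross(ey,n);kn=np.array([.5048,.1359,.1])
clip=np.array([.5334,-.0086,.09])
E
python3 - <<'E'
from h import *
np.set_printoptions(suppress=True,precision=4,linewidth=160)
go(clip+n*.023,107.8,n)
for name in("top","scene"):
    b,d=capture(name);cv2.imwrite(f"pics/{name}2.png",b);np.save(f"{name}2.npy",d)
    Q=cloud(name,d)-clip;X=Q@ex;Y=Q@ey;Z=Q@n
    m=(abs(X)<.03)&(abs(Y)<.09)&(Z>.022)&(Z<.05)
    for lo,hi in((-.085,-.062),(-.06,-.03),(.03,.06),(.062,.085)):
        k=m&(Y>lo)&(Y<hi)
        if k.sum()>3:print(name,lo,k.sum(),"x",np.percentile(X[k],[3,50,97]),"z",np.percentile(Z[k],[5,50,95]))
    k=m&(abs(Y)>.03);print("Y ext",Y[k].min(),Y[k].max())
b=[cv2.imread("pics/top2.png")[150:240,190:310],cv2.imread("pics/scene2.png")[160:280,250:410]]
cv2.imwrite("pics/c2.png",np.hstack([cv2.resize(i,(400,300),interpolation=cv2.INTER_CUBIC) for i in b]))
E
```

```text
clock: 6.65
tcp_pos: [0.5342, -0.0093, 0.116]
tool_rot: [0.588, 0.809, 0.017, -0.024]
contact_force: [0.3, 0.0, -0.8]
opening: 0.178
finger_force: 50.0
tcp [ 0.5342 -0.0093  0.116 ] to go tool-axes(units) [-0.014 -0.013  0.076] rot(units) [ 0.002 -0.003  0.021] F [ 0.3  0.  -0.8] q7 -0.0 open 0.178 t 6.65
top 0.03 93 x [-0.0147 -0.0002  0.0126] z [0.0245 0.0388 0.0435]
top 0.062 44 x [-0.0093 -0.0001  0.0097] z [0.0393 0.0421 0.0453]
Y ext 0.03048878215515076 0.07438201943269519
scene -0.085 82 x [-0.0099  0.0027  0.0106] z [0.0273 0.0414 0.0473]
scene -0.06 94 x [-0.0178  0.0032  0.0198] z [0.0256 0.0404 0.0449]
scene 0.03 11 x [0.006  0.0077 0.0085] z [0.0312 0.0365 0.0426]
scene 0.062 12 x [0.0043 0.0088 0.0104] z [0.0371 0.0429 0.0463]
Y ext -0.07747625235281783 0.07380036973241573
```

View pics/c2.png

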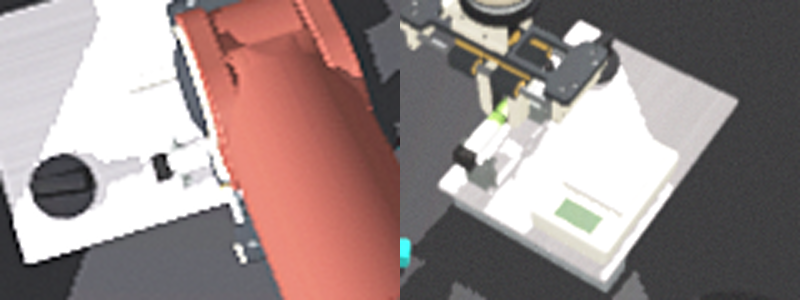

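The left panel shows the rod's black end at (160,167), in line with the clip. The right panel shows the rod over both forks. Depth puts it at x≈0 and y±75 mm, 33 mm above the seat, so I'll press it in.

```bash
python3 -m crank '[{"travel":[0,-0.01,0.3],"rotation":[0,0,0],"grip":0},{"travel":[0,0,0.2],"rotation":[0,0,0],"grip":0},{"travel":[0,0,0.1],"rotation":[0,0,0],"grip":0},{"travel":[0,0,0.05],"rotation":[0,0,0],"grip":0},{"travel":[0,0,0],"rotation":[0,0,0],"grip":0}]' 60
python3 -m crank '[{"travel":[0,0,0.05],"rotation":[0,0,0],"grip":0},{"travel":[0,0,0.05],"rotation":[0,0,0],"grip":0},{"travel":[0,0,0.05],"rotation":[0,0,0],"grip":0}]'
python3 - <<'E'
from h import *
go(clip-n*.007,107.8,n)
E
```

```text
clock: 7.25
tcp_pos: [0.5334, -0.0084, 0.0896]
tool_rot: [0.588, 0.809, 0.017, -0.024]
contact_force: [0.4, -0.7, 0.2]
opening: 0.178
finger_force: 60.0
clock: 7.55
tcp_pos: [0.5334, -0.0079, 0.0837]
tool_rot: [0.587, 0.809, 0.017, -0.024]
contact_force: [-0.6, -1.5, 11.7]
opening: 0.176
finger_force: 60.0
tcp [ 0.5334 -0.0079  0.0837] to go tool-axes(units) [-0.007 -0.006  0.017] rot(units) [ 0.008 -0.003  0.025] F [-0.6 -1.5 11.7] q7 -0.03 open 0.176 t 7.55
```

```bash
python3 -m crank '[{"travel":[0,0,0.05],"rotation":[0,0,0],"grip":0},{"travel":[0,0,0],"rotation":[0,0,0],"grip":0},{"travel":[0,0,0],"rotation":[0,0,0],"grip":0}]'
python3 -m crank '[{"travel":[0,0,0.05],"rotation":[0,0,0],"grip":0},{"travel":[0,0,0],"rotation":[0,0,0],"grip":0}]'
cat > chk.py <<'E'
from h import *
np.set_printoptions(suppress=True,precision=4,linewidth=160)
go(clip-n*.007,107.8,n)
for name in("top","scene"):
    b,d=capture(name);cv2.imwrite(f"pics/{name}_k.png",b)
    Q=cloud(name,d)-clip;X=Q@ex;Y=Q@ey;Z=Q@n
    for lo,hi in((-.085,-.062),(-.045,-.028),(-.024,.024),(.028,.045),(.062,.085)):
        k=(abs(X)<.012)&(Z>-.005)&(Z<.03)&(Y>lo)&(Y<hi)
        if k.sum()>3:print(name,lo,k.sum(),"x",np.percentile(X[k],[3,50,97]),"z",np.percentile(Z[k],[5,50,95]))
    for s in(-1,1):
        k=(abs(Y-s*.05)<.008)&(X>.004)&(X<.03)&(Z>.004)&(Z<.04)
        if k.sum()>3:print(" jaw",s,k.sum(),"x",np.percentile(X[k],[3,50,97]),"z",np.percentile(Z[k],[5,50,95]))
E
python3 chk.py
```

```text
clock: 7.85
tcp_pos: [0.5334, -0.0079, 0.0836]
tool_rot: [0.587, 0.809, 0.017, -0.023]
contact_force: [-3.0, -0.4, 12.5]
opening: 0.18
finger_force: 60.0
clock: 8.05
tcp_pos: [0.5332, -0.0069, 0.0827]
tool_rot: [0.587, 0.809, 0.017, -0.023]
contact_force: [-4.4, 0.7, 20.2]
opening: 0.179
finger_force: 60.0
tcp [ 0.5332 -0.0069  0.0827] to go tool-axes(units) [-0.031 -0.007 -0.01 ] rot(units) [0.008 0.003 0.03 ] F [-4.4  0.7 20.2] q7 -0.03 open 0.179 t 8.05
top 0.028 37 x [-0.0078  0.0003  0.0082] z [-0.0012  0.0049  0.0083]
top 0.062 43 x [-0.0095  0.0003  0.0107] z [0.0019 0.0072 0.0108]
 jaw 1 27 x [0.0049 0.0125 0.0217] z [0.0052 0.0106 0.0228]
scene -0.085 72 x [-0.0099  0.0015  0.0098] z [-0.0017  0.0099  0.0141]
scene -0.045 36 x [-0.007   0.001   0.0078] z [0.0029 0.009  0.0118]
scene -0.024 94 x [-0.0117 -0.0024  0.0109] z [-0.0011  0.0086  0.0221]
scene 0.028 6 x [0.0055 0.0067 0.0083] z [-0.0029  0.0017  0.008 ]
scene 0.062 12 x [0.0037 0.0074 0.0093] z [-0.0007  0.0071  0.0109]
 jaw -1 32 x [0.005  0.0123 0.0209] z [0.0049 0.0123 0.0255]
 jaw 1 4 x [0.0126 0.0178 0.0192] z [0.016  0.0208 0.0251]
```

```bash
python3 -m crank '[{"travel":[0,0,0.05],"rotation":[0,0,0],"grip":0},{"travel":[0,0,0],"rotation":[0,0,0],"grip":0},{"travel":[0,0,0.05],"rotation":[0,0,0],"grip":0},{"travel":[0,0,0],"rotation":[0,0,0],"grip":0}]'
python3 chk.py; python3 - <<'E'
import cv2,numpy as np
b=[cv2.imread("pics/top_k.png")[160:220,220:300],cv2.imread("pics/scene_k.png")[180:255,265:365]]
cv2.imwrite("pics/c3.png",np.hstack([cv2.resize(i,(400,300),interpolation=cv2.INTER_CUBIC) for i in b]))
E
```

```text
clock: 8.55
tcp_pos: [0.5332, -0.0066, 0.0821]
tool_rot: [0.587, 0.809, 0.016, -0.022]
contact_force: [-10.3, -2.3, 41.4]
opening: 0.178
finger_force: 60.0
tcp [ 0.5332 -0.0066  0.0821] to go tool-axes(units) [-0.038 -0.01  -0.026] rot(units) [0.01  0.016 0.031] F [-10.3  -2.3  41.4] q7 -0.04 open 0.178 t 8.55
top 0.028 35 x [-0.0071  0.0014  0.0083] z [-0.0026  0.0037  0.0092]
top 0.062 43 x [-0.0095 -0.0002  0.01  ] z [0.003  0.0064 0.01  ]
 jaw 1 28 x [0.0046 0.0122 0.0222] z [0.0045 0.0094 0.0198]
scene -0.085 69 x [-0.0103  0.0007  0.0105] z [-0.0041  0.0101  0.0158]
scene -0.045 38 x [-0.0061  0.0015  0.0094] z [0.005  0.0088 0.0128]
scene -0.024 94 x [-0.0115 -0.0026  0.0111] z [-0.0018  0.0079  0.0255]
scene 0.028 5 x [0.0069 0.0074 0.0079] z [-0.0008  0.0024  0.0041]
scene 0.062 11 x [0.003  0.0061 0.0099] z [0.0016 0.0047 0.0103]
 jaw -1 32 x [0.0053 0.0137 0.0202] z [0.0047 0.0126 0.0244]
 jaw 1 4 x [0.011  0.0177 0.0188] z [0.0124 0.0215 0.0229]
```

View pics/c3.png

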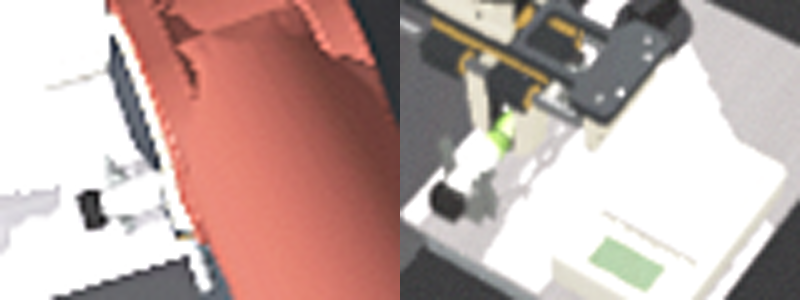

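41 N with no further travel means it is against a firm stop, and the picture shows the rod down between the prongs, its black end at left panel (92,208) and right panel (447,203). I'll relax, release and retract.

```bash
python3 -m crank '[{"travel":[0,0,-0.1],"rotation":[0,0,0],"grip":0},{"travel":[0,0,0],"rotation":[0,0,0],"grip":0.5},{"travel":[0,0,0],"rotation":[0,0,0],"grip":0.5},{"travel":[0,0,0],"rotation":[0,0,0],"grip":0.5},{"travel":[0,0,0],"rotation":[0,0,0],"grip":0.5},{"travel":[0,0,-0.5],"rotation":[0,0,0],"grip":0.5},{"travel":[0,0,-1],"rotation":[0,0,0],"grip":0.5},{"travel":[0,0,-1],"rotation":[0,0,0],"grip":0.5},{"travel":[0,0,-0.5],"rotation":[0,0,0],"grip":0.5},{"travel":[0,0,0],"rotation":[0,0,0],"grip":0.5}]'
python3 chk.py; python3 - <<'E'
from h import *
# knob grip: bar top 14mm above grip pt
go(kn+n*.03,97.8)
E
```

```text
clock: 9.65
tcp_pos: [0.5374, -0.0143, 0.2022]
tool_rot: [0.588, 0.809, 0.019, -0.021]
contact_force: [0.3, 0.1, -0.3]
opening: 0.501
finger_force: 0.0
tcp [ 0.5374 -0.0143  0.2022] to go tool-axes(units) [ 0.008 -0.067  2.985] rot(units) [0.044 0.01  0.023] F [ 0.3  0.1 -0.3] q7 0.06 open 0.501 t 9.65
top -0.024 5 x [0.0031 0.0062 0.0091] z [0.0026 0.0062 0.0097]
top 0.028 43 x [-0.0075  0.0002  0.0084] z [0.0026 0.0067 0.0105]
top 0.062 40 x [-0.0096 -0.      0.01  ] z [0.0064 0.0106 0.0138]
 jaw 1 31 x [0.0046 0.0113 0.0217] z [0.0062 0.0116 0.0252]
scene -0.085 70 x [-0.0092  0.0022  0.0105] z [-0.0021  0.009   0.0146]
scene -0.045 37 x [-0.0085  0.0011  0.0081] z [0.0042 0.0093 0.0133]
scene -0.024 117 x [-0.0075  0.0017  0.0078] z [0.0012 0.0075 0.0117]
scene 0.028 38 x [-0.0063  0.0027  0.0084] z [0.0002 0.0094 0.0139]
scene 0.062 31 x [-0.0102  0.002   0.0105] z [0.0029 0.011  0.015 ]
 jaw -1 33 x [0.0047 0.0119 0.021 ] z [0.0054 0.0121 0.0254]
 jaw 1 27 x [0.005  0.0137 0.0214] z [0.0046 0.0133 0.0241]
tcp [ 0.5349 -0.0147  0.1989] to go tool-axes(units) [3.662 0.453 1.94 ] rot(units) [-0.048 -0.389  1.186] F [-0.9 -0.6 -0.9] q7 0.06 open 0.499 t 9.75
```

Level home: cap tops sit 10.6 mm above the seat line, as expected, at x≈0, and the jaw is back where it began. Now the knob.

```bash
python3 -m crank '[{"travel":[0.9,0.11,0],"rotation":[0,0,0],"grip":0.5},{"travel":[0.9,0.11,0],"rotation":[0,0,0],"grip":0.5},{"travel":[0.9,0.11,0],"rotation":[0,0,0],"grip":0.5},{"travel":[0.9,0.11,0],"rotation":[0,0,0],"grip":0.5},{"travel":[0,0,0],"rotation":[-0.02,-0.2,0.6],"grip":0.5},{"travel":[0,0,0],"rotation":[-0.02,-0.2,0.6],"grip":0.5},{"travel":[0,0,0.8],"rotation":[0,0,0],"grip":0.5},{"travel":[0,0,0],"rotation":[0,0,0],"grip":0.5},{"travel":[0,0,0],"rotation":[0,0,0],"grip":0.5}]'
python3 - <<'E'
from h import *
go(kn-n*.014-np.array([0,0,.010]),97.8)
E
```

```text
clock: 10.65
tcp_pos: [0.5065, 0.1271, 0.1745]
tool_rot: [0.658, 0.753, -0.002, -0.001]
contact_force: [0.4, 0.1, -0.2]
opening: 0.498
finger_force: 0.0
tcp [0.5065 0.1271 0.1745] to go tool-axes(units) [ 0.25  -0.007  2.462] rot(units) [-0.029  0.015 -0.011] F [ 0.4  0.1 -0.2] q7 -0.44 open 0.498 t 10.65
```

```bash
python3 -m crank '[{"travel":[0.25,0,0],"rotation":[0,0,0],"grip":0.5},{"travel":[0,0,0.8],"rotation":[0,0,0],"grip":0.5},{"travel":[0,0,0.8],"rotation":[0,0,0],"grip":0.5},{"travel":[0,0,0.5],"rotation":[0,0,0],"grip":0.5},{"travel":[0,0,0.2],"rotation":[0,0,0],"grip":0.5},{"travel":[0,0,0],"rotation":[0,0,0],"grip":0.5},{"travel":[0,0,0],"rotation":[0,0,0],"grip":0.5}]'
python3 - <<'E'
from h import *
go(kn-n*.014-np.array([0,0,.010]),97.8)
E
```

```text
clock: 11.35
tcp_pos: [0.5073, 0.138, 0.0851]
tool_rot: [0.658, 0.753, 0.001, 0.001]
contact_force: [-0.7, 0.7, -0.4]
opening: 0.496
finger_force: 0.0
tcp [0.5073 0.138  0.0851] to go tool-axes(units) [-0.023 -0.074  0.228] rot(units) [ 0.016  0.007 -0.013] F [-0.7  0.7 -0.4] q7 -0.54 open 0.496 t 11.35
```

```bash
python3 -m crank '[{"travel":[0,-0.07,0.22],"rotation":[0,0,0],"grip":0.5},{"travel":[0,0,0],"rotation":[0,0,0],"grip":0.5},{"travel":[0,0,0],"rotation":[0,0,0],"grip":0},{"travel":[0,0,0],"rotation":[0,0,0],"grip":0},{"travel":[0,0,0],"rotation":[0,0,0],"grip":0},{"travel":[0,0,0],"rotation":[0,0,0],"grip":0},{"travel":[0,0,0],"rotation":[0,0,0],"grip":0}]' 50
python3 -m crank '[{"travel":[0,0,0.1],"rotation":[0,0,0],"grip":0},{"travel":[0,0,0],"rotation":[0,0,0],"grip":0}]'
python3 -m crank '[{"travel":[0,0,0.1],"rotation":[0,0,0],"grip":0},{"travel":[0,0,0],"rotation":[0,0,0],"grip":0}]'
```

```text
clock: 12.05
tcp_pos: [0.5032, 0.1369, 0.0752]
tool_rot: [0.658, 0.753, -0.001, 0.001]
contact_force: [-0.3, -0.6, 0.7]
opening: 0.148
finger_force: 49.9
clock: 12.25
tcp_pos: [0.5031, 0.1375, 0.0714]
tool_rot: [0.658, 0.753, -0.001, 0.0]
contact_force: [-2.5, 0.5, 6.3]
opening: 0.145
finger_force: 50.0
clock: 12.45
tcp_pos: [0.503, 0.1379, 0.0691]
tool_rot: [0.657, 0.754, -0.001, 0.001]
contact_force: [-4.7, -0.5, 17.4]
opening: 0.147
finger_force: 50.0
```

```bash
python3 -m crank '[{"travel":[0,0,0.05],"rotation":[0,0,0],"grip":0},{"travel":[0,0,0],"rotation":[0,0,0],"grip":0},{"travel":[0,0,0],"rotation":[0,0,0],"grip":0},{"travel":[0,0,0],"rotation":[0,0,0],"grip":0},{"travel":[0,0,0],"rotation":[0,0,0],"grip":0},{"travel":[0,0,0],"rotation":[0,0,0],"grip":0},{"travel":[0,0,0],"rotation":[0,0,0],"grip":0},{"travel":[0,0,0],"rotation":[0,0,0],"grip":0},{"travel":[0,0,0],"rotation":[0,0,0],"grip":0},{"travel":[0,0,0],"rotation":[0,0,0],"grip":0},{"travel":[0,0,0],"rotation":[0,0,0],"grip":0}]'
cat > tilt.py <<'E'
from h import *
import sys
np.set_printoptions(suppress=True,precision=4,linewidth=160)
a=np.array([-.3057,.952]);ax=np.array([.952,.3057])
for name in("top","scene"):
    b,d=capture(name);cv2.imwrite(f"pics/{name}_t.png",b)
    W=cloud(name,d);U=(W[...,:2]-np.array([.5783,.0699]))@np.c_[ax,a]
    k=(abs(U[...,0])<.095)&(abs(U[...,1])<.128)&(W[...,2]>.03)&(W[...,2]<.08);P=W[k];u=U[k];A=np.c_[u,np.ones(len(P))]
    g=np.ones(len(P),bool);r=0
    for i in range(12):
        co=np.linalg.lstsq(A[g],P[g,2],rcond=None)[0];g=abs(A@co-P[:,2])<max(.004,.01-.001*i)
    bench=(W[...,2]<.01)&(W[...,2]>-.01)&(np.linalg.norm(U,axis=-1)<.3)&(np.linalg.norm(U,axis=-1)>.18)
    B=np.c_[U[bench],np.ones(bench.sum())];cb=np.linalg.lstsq(B,W[bench][:,2],rcond=None)[0]
    print(name,g.sum(),"slope x,y",co[:2],"h",co[2],"bench",cb)
    Q=W-clip;X=Q@ex;Y=Q@ey;Z=W[...,2]
    win=(abs(X)<.012)&(abs(Y)<.03)&(Z>.07)
    if win.sum()>20:
        for y in np.arange(-.03,.03,.003):
            q=win&(Y>=y)&(Y<y+.003)
            if q.any():print("%5.1f"%(y*1000+1.5),q.sum(),b[q].mean(0).round(),b[q].max(0))
s=read_state();print(s["tcp_pos"],s["contact_force"],s["clock"])
E
python3 tilt.py; python3 - <<'E'
import cv2
b=cv2.imread("pics/scene_t.png")[185:260,265:365];cv2.imwrite("pics/c4.png",cv2.resize(b,(800,600),interpolation=cv2.INTER_CUBIC))
E
```

```text
clock: 13.55
tcp_pos: [0.503, 0.138, 0.0686]
tool_rot: [0.657, 0.754, -0.001, 0.001]
contact_force: [-7.1, -0.5, 26.7]
opening: 0.143
finger_force: 50.0
top 2491 slope x,y [0.0011 0.0217] h 0.054008458049653624 bench [ 0.0026 -0.0005 -0.0009]
-28.5 8 [231. 229. 229.] [243 241 241]
-25.5 7 [228. 224. 225.] [241 238 238]
-22.5 9 [223. 238. 231.] [238 252 242]
-19.5 7 [219. 254. 243.] [233 255 251]
-16.5 9 [218. 250. 240.] [234 255 251]
-13.5 6 [223. 252. 244.] [238 255 253]
-10.5 8 [208. 249. 237.] [231 255 252]
 -7.5 7 [158. 214. 187.] [170 238 213]
 -4.5 8 [197. 244. 228.] [234 255 252]
 -1.5 7 [221. 254. 246.] [237 255 253]
  1.5 9 [220. 249. 241.] [241 255 254]
  4.5 7 [229. 252. 247.] [247 255 255]
  7.5 7 [225. 253. 247.] [247 255 255]
 10.5 8 [187. 233. 217.] [243 255 255]
 13.5 8 [192. 235. 219.] [249 255 255]
 16.5 7 [224. 249. 243.] [239 255 255]
 19.5 8 [220. 250. 242.] [233 255 251]
 22.5 8 [218. 253. 244.] [232 255 252]
 25.5 7 [224. 245. 237.] [237 255 249]
 28.5 9 [228. 229. 228.] [242 241 238]
scene 2766 slope x,y [-0.002   0.0208] h 0.05504941554923975 bench [ 0.0009 -
[... 153 characters left out ...]
223.] [236 255 254]
-16.5 11 [149. 227. 198.] [251 255 255]
-13.5 6 [136. 219. 187.] [222 254 247]
-10.5 9 [127. 203. 172.] [184 253 235]
 -7.5 5 [141. 187. 171.] [186 255 239]
 -4.5 7 [189. 247. 233.] [226 255 255]
 -1.5 7 [207. 249. 241.] [231 255 254]
  1.5 4 [203. 245. 236.] [226 255 254]
  4.5 8 [190. 249. 235.] [229 255 254]
  7.5 6 [167. 218. 201.] [223 255 254]
 10.5 8 [147. 212. 189.] [176 252 231]
 13.5 8 [196. 241. 228.] [245 255 255]
 16.5 6 [193. 240. 228.] [224 255 253]
 19.5 10 [194. 243. 231.] [245 255 255]
 22.5 5 [205. 253. 242.] [218 255 249]
 25.5 7 [207. 234. 225.] [220 254 244]
 28.5 7 [209. 216. 215.] [225 231 229]
[0.503  0.1379 0.0686] [-9.4146 -0.9654 27.5375] 13.65
```

View pics/c4.png

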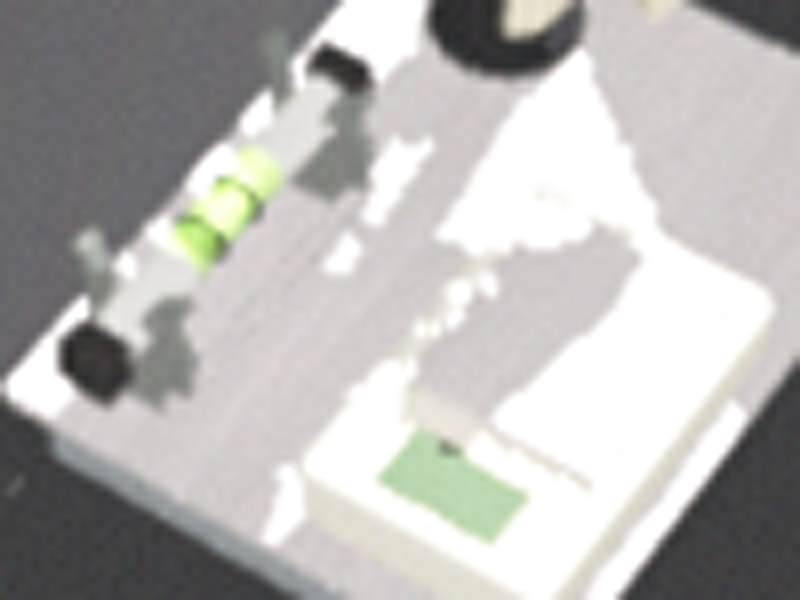

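The bubble sits toward the knob, at crop (228,205) between the rings, and the depth slope is about 0.022 rad. The knob end is 1.25° high, so the turn is about −0.8 rad: counter-clockwise from above, which is negative about tool z. I'll follow it down as I turn.

```bash
python3 -m crank '[{"travel":[0,0,0.02],"rotation":[0,0,-0.5],"grip":0},{"travel":[0,0,0.02],"rotation":[0,0,-0.9],"grip":0},{"travel":[0,0,0.02],"rotation":[0,0,-0.9],"grip":0},{"travel":[0,0,0],"rotation":[0,0,0],"grip":0}]'
python3 -m crank '[{"travel":[0,0,0.02],"rotation":[0,0,-0.9],"grip":0},{"travel":[0,0,0.02],"rotation":[0,0,-0.9],"grip":0},{"travel":[0,0,0.02],"rotation":[0,0,-0.9],"grip":0},{"travel":[0,0,0],"rotation":[0,0,0],"grip":0},{"travel":[0,0,0],"rotation":[0,0,0],"grip":0},{"travel":[0,0,0],"rotation":[0,0,0],"grip":0}]'
python3 tilt.py | grep -E "slope|\["|grep -vE "^ *-?[0-9]"
```

```text
clock: 14.05
tcp_pos: [0.5033, 0.1384, 0.0667]
tool_rot: [0.517, 0.856, -0.0, 0.002]
contact_force: [-9.0, -1.3, 30.6]
opening: 0.151
finger_force: 50.0
clock: 14.65
tcp_pos: [0.5036, 0.139, 0.0646]
tool_rot: [0.335, 0.942, -0.0, 0.002]
contact_force: [-8.5, -1.8, 30.6]
opening: 0.145
finger_force: 50.1
top 2502 slope x,y [0.0002 0.0015] h 0.05191916681843508 bench [ 0.0026 -0.0003 -0.0008]
scene 2717 slope x,y [ 0.0001 -0.0004] h 0.05309217346562491 bench [ 0.001  -0.0028  0.0002]
[0.5036 0.139  0.0646] [-8.8443 -1.0175 30.0428] 14.75
```

```bash
python3 -m crank '[{"travel":[0,0,0],"rotation":[0,0,0],"grip":0},{"travel":[0,0,0],"rotation":[0,0,0],"grip":0},{"travel":[0,0,0],"rotation":[0,0,0],"grip":0},{"travel":[0,0,0],"rotation":[0,0,0],"grip":0},{"travel":[0,0,0],"rotation":[0,0,0],"grip":0},{"travel":[0,0,0],"rotation":[0,0,0],"grip":0},{"travel":[0,0,0],"rotation":[0,0,0],"grip":0},{"travel":[0,0,0],"rotation":[0,0,0],"grip":0},{"travel":[0,0,0],"rotation":[0,0,0],"grip":0},{"travel":[0,0,0],"rotation":[0,0,0],"grip":0},{"travel":[0,0,0],"rotation":[0,0,0],"grip":0},{"travel":[0,0,0],"rotation":[0,0,0],"grip":0}]'
python3 -m crank '[{"travel":[0,0,0],"rotation":[0,0,0],"grip":0},{"travel":[0,0,0],"rotation":[0,0,0],"grip":0},{"travel":[0,0,0],"rotation":[0,0,0],"grip":0},{"travel":[0,0,0],"rotation":[0,0,0],"grip":0},{"travel":[0,0,0],"rotation":[0,0,0],"grip":0},{"travel":[0,0,0],"rotation":[0,0,0],"grip":0},{"travel":[0,0,0],"rotation":[0,0,0],"grip":0},{"travel":[0,0,0],"rotation":[0,0,0],"grip":0},{"travel":[0,0,0],"rotation":[0,0,0],"grip":0},{"travel":[0,0,0],"rotation":[0,0,0],"grip":0}]'
python3 tilt.py | grep -E "slope|clock"; python3 - <<'E'
import cv2,numpy as np
b=[cv2.imread("pics/scene_t.png")[195:225,275:315],cv2.imread("pics/top_t.png")[178:208,245:285]]
cv2.imwrite("pics/c5.png",np.hstack([cv2.resize(i,(400,300),interpolation=cv2.INTER_CUBIC) for i in b]))
E
```

```text
clock: 15.95
tcp_pos: [0.5036, 0.139, 0.0646]
tool_rot: [0.335, 0.942, -0.0, 0.002]
contact_force: [-7.9, -1.0, 29.1]
opening: 0.146
finger_force: 50.1
clock: 16.95
tcp_pos: [0.5035, 0.139, 0.0646]
tool_rot: [0.335, 0.942, -0.0, 0.002]
contact_force: [-8.6, -0.6, 30.0]
opening: 0.148
finger_force: 50.1
top 2514 slope x,y [0.0003 0.0008] h 0.051927969274803816 bench [ 0.0025 -0.0001 -0.0008]
scene 2717 slope x,y [-0.0015  0.    ] h 0.052949396270968604 bench [ 0.0008 -0.0027  0.0002]
```

View pics/c5.png

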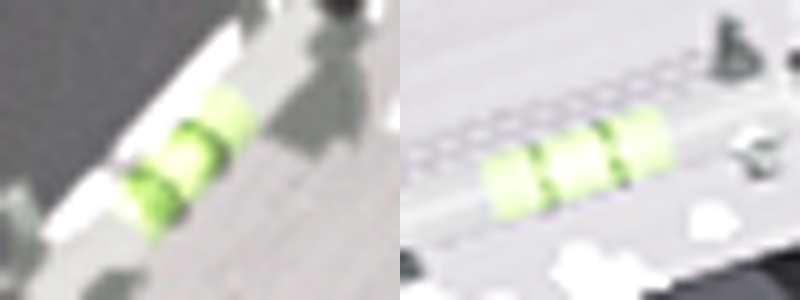

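The pale bubble lies between the rings, at left panel (190,152) and right panel (577,163). I'll check the bubble profile and the rod's seating in numbers before handing in.

```bash
python3 - <<'E'
from h import *
a=np.array([-.3057,.952])
e=np.array([.952,.3057])
acc={}
for name in("top","scene"):
    c=clip.copy();c[2]=.053+.036
    acc=0
    for _ in range(3):
        b,d=capture(name);acc=acc+b.astype(float)/3
    ys=np.arange(-.026,.0261,.002);off=np.arange(-.004,.0041,.002)
    v=[]
    for y in ys:
        P=np.array([np.r_[c[:2]+a*y+e*o,c[2]+np.sqrt(.009**2-o*o)] for o in off]);px=project(name,P).astype(np.float32)
        s=cv2.remap(acc.astype(np.float32),px[:,:1],px[:,1:],cv2.INTER_LINEAR)[:,0].mean(0);v.append((s[0],s.mean()))
    print(name,[(int(round(y*1000)),int(q[0]),int(q[1])) for y,q in zip(ys,v)])
    W=cloud(name,d);Q=W-c;Y=Q[...,:2]@a;X=Q[...,:2]@e
    for lo,hi in((-.075,-.062),(-.042,-.03),(.03,.042),(.062,.075)):
        k=(abs(X)<.013)&(Y>lo)&(Y<hi)&(Q[...,2]>-.002)&(Q[...,2]<.03);
        if k.sum()>3:print(lo,k.sum(),"x",np.percentile(X[k],[5,50,95]).round(4),"z",np.percentile(Q[...,2][k],[50,80]).round(4))
E
```

```text
top [(-26, 235, 233), (-24, 234, 233), (-22, 230, 237), (-20, 226, 241), (-18, 225, 242), (-16, 225, 242), (-14, 226, 243), (-12, 229, 245), (-10, 220, 238), (-8, 185, 215), (-6, 174, 207), (-4, 212, 234), (-2, 237, 248), (0, 237, 248), (2, 236, 247), (4, 235, 247), (6, 237, 248), (8, 238, 248), (10, 211, 232), (12, 180, 212), (14, 191, 221), (16, 223, 241), (18, 229, 244), (20, 226, 243), (22, 225, 242), (24, 225, 242), (26, 228, 241)]
-0.075 36 x [-0.0085  0.0004  0.01  ] z [0.0088 0.0102]
-0.042 33 x [-0.0072  0.0009  0.0093] z [0.0063 0.0083]
0.03 31 x [-0.0066  0.0009  0.008 ] z [0.006  0.0081]
0.062 42 x [-0.0091  0.0009  0.0102] z [0.0093 0.0107]
scene [(-26, 223, 227), (-24, 225, 234), (-22, 228, 241), (-20, 216, 238), (-18, 186, 222), (-16, 153, 203), (-14, 135, 190), (-12, 126, 182), (-10, 122, 172), (-8, 134, 178), (-6, 174, 212), (-4, 206, 235), (-2, 219, 241), (0, 220, 242), (2, 213, 239), (4, 194, 230), (6, 167, 214), (8, 137, 188), (10, 124, 169), (12, 140, 181), (14, 180, 216), (16, 203, 234), (18, 206, 235), (20, 204, 235), (22, 204, 234), (24, 209, 234), (26, 216, 232)]
-0.075 58 x [-0.0091  0.0021  0.0101] z [0.0086 0.011 ]
-0.042 24 x [-0.0079  0.0011  0.0066] z [0.0081 0.0102]
0.03 24 x [-0.0065  0.0027  0.0082] z [0.0068 0.0089]
0.062 33 x [-0.0094  0.0007  0.0095] z [0.0095 0.0111]
```

```bash
python3 -c "
from bench import *
print(close_job())"
```

```text
the job is handed in; nothing more can be done
None
```

The job is handed in: by my last measurements the level lies home in the clip and the shelf is within about 0.003 rad of level with the bubble between its rings, while the knob is still gripped and pressed with about 30 N; no verdict came back.

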